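# Reset the rack dryer's console with the stylus

### The arm

A 6-joint arm with a two-finger parallel gripper is mounted at the origin on the work surface. World frame = base frame: x ahead of the robot, y to its left, z up, the work surface at z = 0. Lengths are in mm, angles in rad, forces in N, time in s.
With the tool pointing down it reaches from about 250 to 775 mm from the base axis. Payload 4 kg.
Tool frame: the origin (TCP) lies at the very end of the fingers, on their centre line; the grasp point (between the pads) lies 19 mm behind it; y points along the fingers, z is the direction in which the jaws open and shut, and the axes are right-handed (so a half turn about y gives the same grasp; the last joint's range is limited). The gripper opens to 85 mm and grips with 20 to 120 N. Pads are 22 mm wide; open, the fingers measure 114 mm over their backs; the gripper's body (76 mm by 85 mm) begins 54 mm behind the grasp point. The pads swing forward as they close: fully open they stand 13 mm farther back than shut.
Start: joints at [1.132, 0.087, 1.371, -0, 1.684, -0.103], TCP at [181.248, 519.295, 231.341] pointing down, gripper open.
Joint ranges: [-3.1, 3.1], [-0.76, 2.03], [0.27, 2.55], [-1.08, 4.22], [0.17, 2.65], [-2.57, 2.57]. Speed limits (rad/s): [2.79, 2.79, 3.14, 3.14, 3.14, 3.14].

### API

Orientations are given as a unit quaternion [x, y, z, w].
In Python, from cell import readout, imaging, job_done gives the robot as it stands. The module is installed in compiled form; this text tells all that it offers.
- The arm moves only by the tool apply_moves, never from a script. Its argument "plan" is a list of rows, each an object with "hand": the opening in per cent of the stroke, from 0 (shut) to 100 (fully open); "dp": the shift along the tool's x, y, z in mm, a list of three; "angular": the turn, a rotation vector about the tool's x, y, z in rad, a list of three. A call has 1 to 5 rows; each row is the pose to reach, as a shift and turn from the pose commanded when the call began, along the tool's axes at that moment; what a row does not reach only later rows make up. A row lasts 1/8 s, in which the tool goes at most 62.5 mm and 10.7 degrees, less where a joint would pass 70% of its speed; a pose out of reach is approached as far as the arm can. A call with a gripper value outside its range is refused whole. The fingers move at their own pace and stop on an object; the grip force is fixed at half the most. Time passes only in rows, so rows that repeat a pose let the fingers close. It gives the time, the measured TCP pose, the force and the opening at its end, in the units of the state.
- readout.read_state(): the state, without advancing time (a new reading comes with each control period).
- imaging.grab_frame(name): name is "side" or "top"; returns the picture (384x512x3 uint8, red, green, blue); there is no depth.
- imaging.camera_model(name): a dict with "camera_matrix" (3x3 intrinsics, pixels), "R" (3x3) and "t" (3): a world point X has camera coordinates R X + t. Camera axes: x right, y down, z forward; pixel columns grow to the right and rows downward; lengths in mm; the calibration is good to about 2 mm. A picture is of the moment at which its call begins. camera_model takes no time and is no camera call.
- job_done(): hands the job in, once; it reports no verdict.
The state is a dict: "t": time; "joint_pos": joint angles; "qvel": joint speeds; "joint_efforts": joint torques, N m; "eef_pos": TCP position; "eef_rot": TCP orientation; "ft_force": force on the tool from outside, world axes, zero at the start; "torque": the same for the moment, N m; "width": finger opening in mm.
Only numpy, scipy, OpenCV 4.12 (cv2) and the standard library are available. Lean on these libraries where they do the work, as an engineer would, in place of code of your own. Each camera call takes 0.05 s, during which the arm holds its last target. There are 200 camera calls.

### The job

Restart the rack dryer: pull the console's clear splash cover down, take the blue-handled stylus from its stand and press the recessed green button with its tip, keeping it fully down for a second. Then put the stylus back upright in its stand, fully home, and push the cover up until it is fully shut. Never push in the red button, and leave the bottle and the bowl where they stand.

Things in the scene. Friction and masses are not known exactly. Their poses are not given: they have to be found in the camera images.
- console: Fixed dryer console: white wedge, blue cheeks, 206 mm wide (y), x -67 to +86, 124 high. Origin on the table under it; own x from its low front to its back, z up. A grey panel, 112 mm long, rises backwards at 40 degrees from the hinge line (x -60, z 50). 58 mm up it are two 21 mm round holes: green button at y +45, red at y -45. Behind the top edge (x 40) it drops to a box 65 mm high.
- cover (a joint): Angle (rad) of the clear, steel-framed splash cover (176 wide, 100 mm hinge to free edge, 4 thick), hinged at the panel's lower edge. 0 = shut, flat on the panel; it swings up and over towards the console's front: 0.87 upright, 1.75 the stop, fully down, 50 degrees past upright. Stiff hinge: it stays where left (0.2 to 0.35 N m to turn).
- cover_bar (a point): Middle of the cover's grip: a blue round bar, 10 mm diameter, parallel to the hinge, 140 mm from it (and 7 out along z), 40 mm beyond the cover's free edge, on two arms with 96 mm free between them: fingers can pass on both sides of the bar. Axes: x from hinge to bar, y along the bar, z out of the cover's outer face.
- cover_hinge (a point): Middle of the cover's hinge line, at the panel's lower edge, 50 mm above the table; same axes as cover_bar.
- green_button (a joint): Travel (m) of the green button: 0 = out, 0.006 = fully in. Spring: 2 N to start, 5 N fully in.
- green_button_top (a point): Centre of the green button's face (19 mm diameter), 10 mm below the panel's face in its 21 mm hole when not pressed. z points out of the panel along the button's line of travel (40 degrees from vertical, towards the console's front).
- red_button (a joint): Travel (m) of the red button, same kind: 0 = out, 0.006 = fully in. Must not be pushed in.
- red_button_top (a point): Centre of the red button's face; as for the green one.
- stylus: Stylus, 150 mm long, 90 g, round. Origin: the pin's tip; own z from tip to handle. z 0 to 80: steel pin, 8 mm diameter; 80 to 88: blue collar, 38 mm; 88 to 150: blue handle, 20 mm. It stands upright in the stand, collar resting on the top plate, tip 15 mm above the table.
- stand: Stylus stand, fixed: steel base 85 x 85 mm, two side legs, and a top plate 75 x 75 mm whose top is 95 mm above the table, with a through hole of 22 mm diameter in its centre. Origin: on the table under the centre of the hole, z up.
- sanitiser: Loose white bottle with blue label and cap, 68 mm diameter, 170 mm high; origin under its centre. A bystander; stands on the other side of the console from the stand.
- bowl: Loose steel bowl, 140 mm wide, 50 mm high; origin under its centre. A bystander.
Things that resemble listed ones, but are neither listed nor needed, are in the scene too. Leave any orange or pink look-alike of the stylus alone.

How it is judged:
By the outcome, as a careful person would: the job done as asked, in the order asked, and still so for the second after the job is handed in, with the robot touching nothing.
It also fails if it takes over 72 s, if anything falls off the work surface, if the arm or the gripper's body presses on something with over 40 N, if the wrist force passes 120 N, or if a joint passes its speed limit or range.

## Working session

There is one attempt and no reset: what is moved stays moved. The work goes in short steps, Python scripts to look and compute and a tool call to move; the robot and the scene stay as the last step left them, time stands still between calls to the robot, and variables do not carry over. Pictures are saved under pics/ and viewed, about 8 in all and at most 12, crops included, and the job is handed in when it is done.

Besides the shell and the picture viewer there is one more tool, called after "Emit:" as name(argument=value, ...), one argument or row to a line, values as JSON. apply_moves: Moves the arm, as the interface text tells. Its arguments: {"type":"object","properties":{"plan":{"type":"array","items":{"type":"object","properties":{"hand":{"type":"number"},"dp":{"type":"array","items":{"type":"number"}},"angular":{"type":"array","items":{"type":"number"}}}}}},"required":["plan"]}

```bash
mkdir -p pics; ls; python3 - <<'E'
from cell import readout, imaging
import cv2, numpy as np
print(readout.read_state())
for n in("side","top"):
    print(n,imaging.camera_model(n)); im=imaging.grab_frame(n); cv2.imwrite(f"pics/{n}0.png",cv2.cvtColor(cv2.resize(im,(800,600)),cv2.COLOR_RGB2BGR)); 
E
```

```text
pics
{'t': 0.0, 'joint_pos': array([ 1.13191239e+00,  8.79550554e-02,  1.37233057e+00,  2.64178785e-05,
        1.68359516e+00, -1.03085463e-01]), 'qvel': array([-0.00166264, -0.00031629,  0.00040069,  0.00017635, -0.00025389,
        0.00142481]), 'joint_efforts': array([ 3.92744578e-04, -3.51868236e+01, -3.13273358e+01,  7.74462563e-06,
        1.08212780e-02, -1.51113733e-05]), 'eef_pos': array([181.0036453 , 518.81041094, 230.10038906]), 'eef_rot': array([ 0.69794014, -0.11839006,  0.11793908, -0.69638619]), 'ft_force': array([ 0.57832752,  0.75322041, -0.81291217]), 'torque': array([ 0.00874544, -0.02907011, -0.0305814 ]), 'width': 85.12398703487358}
side {'camera_matrix': array([[350.48107313,   0.        , 253.47761091],
       [  0.        , 350.48107313, 190.16365222],
       [  0.        ,   0.        ,   1.        ]]), 'R': array([[ 0.99570031, -0.09123617, -0.01602638],
       [-0.06106267, -0.51635757, -0.85419331],
       [ 0.06965798,  0.85149916, -0.51970852]]), 't': array([-495.69792465,  119.02391138,  945.48300262])}
top {'camera_matrix': array([[367.10073379,   0.        , 255.51699512],
       [  0.        , 367.10073379, 191.91722434],
       [  0.        ,   0.        ,   1.        ]]), 'R': array([[-0.0263739 , -0.99948753,  0.01814097],
       [-0.99445869,  0.02438514, -0.10226083],
       [ 0.10176605, -0.02073746, -0.99459219]]), 't': array([ -16.03451065,  505.99879542, 1015.20139487])}
```

View pics/side0.png

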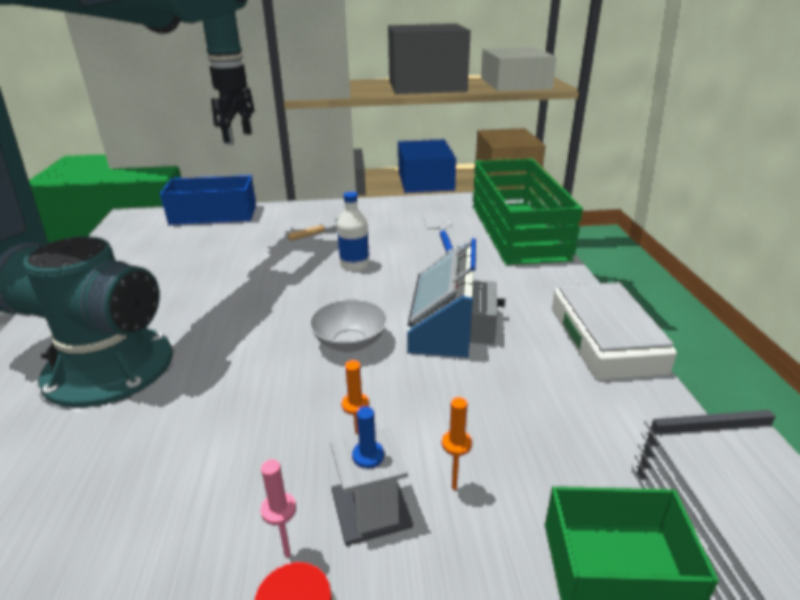

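View pics/top0.png

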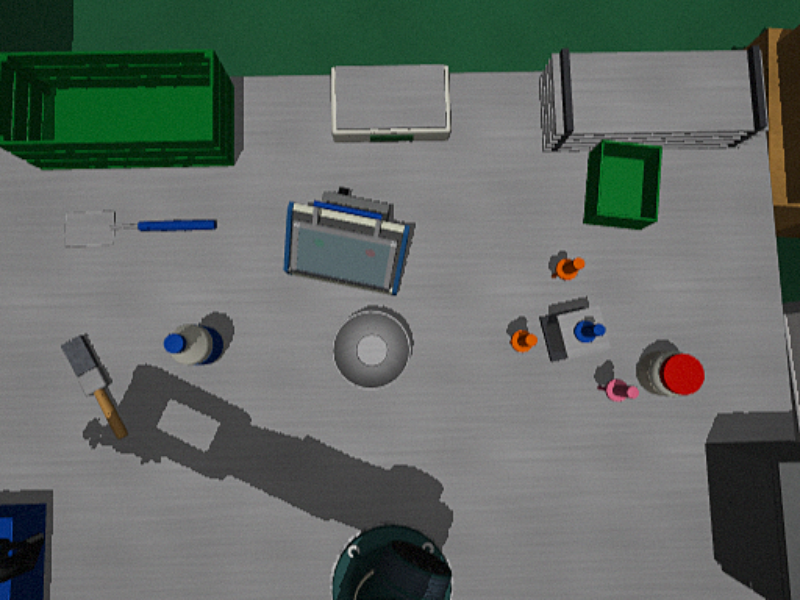

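The side view shows the console at (445,300), the blue stylus in the stand at (367,435), orange look-alikes at (354,385) and (457,425), and a pink one at (275,490). In the top view the blue stylus is at (590,330) and the console at (348,245). The blue one in the grey stand fits the description. I'll confirm it in enlarged crops.

```bash
python3 - <<'E'
import cv2, numpy as np
from cell import imaging
t=cv2.cvtColor(imaging.grab_frame("top"),cv2.COLOR_RGB2BGR); s=cv2.cvtColor(imaging.grab_frame("side"),cv2.COLOR_RGB2BGR)
def crop(im,x,y,w,h,f):
    c=cv2.resize(im[y:y+h,x:x+w],None,fx=f,fy=f,interpolation=cv2.INTER_CUBIC)
    for i in range(0,w,10): cv2.putText(c,str(x+i),(i*f,8),0,.3,(0,0,255)); cv2.line(c,(i*f,10),(i*f,14),(0,0,255))
    for i in range(0,h,10): cv2.putText(c,str(y+i),(0,i*f+4),0,.3,(0,0,255))
    return c
a=crop(t,175,115,95,80,8)[:, :760]; b=crop(t,325,180,75,60,8)
cv2.imwrite("pics/c1.png",cv2.resize(a,(760,600)) if a.shape[0]>600 else a)
c=crop(s,200,255,75,100,5)
canvas=np.zeros((500,780,3),np.uint8); b=crop(t,330,180,65,60,6); canvas[:360,:390]=b; canvas[:500,400:775]=c
cv2.imwrite("pics/c2.png",canvas)
E
```

```text
(no output)
```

View pics/c1.png

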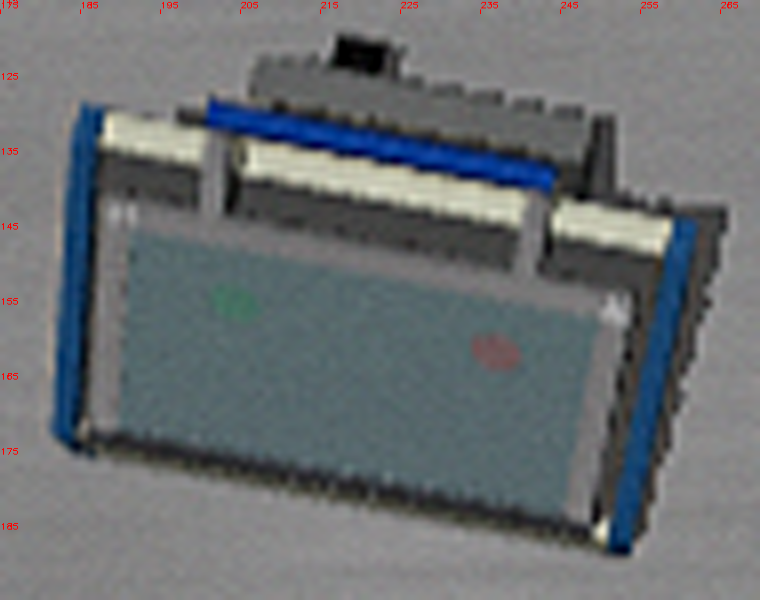

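View pics/c2.png

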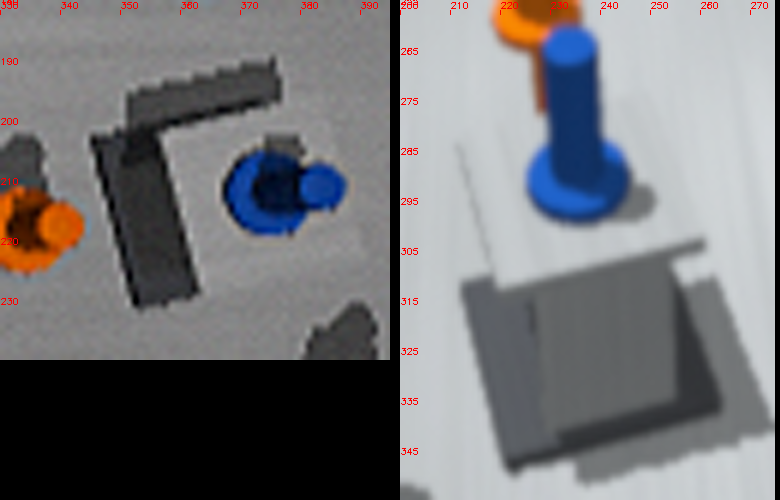

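```bash
cat > h.py <<'E'
import numpy as np
from cell import imaging, readout
from scipy.spatial.transform import Rotation as Ro
from scipy.optimize import least_squares
M={n:imaging.camera_model(n) for n in("side","top")}
def proj(n,X):
    m=M[n]; c=m["R"]@np.asarray(X,float)+m["t"]; u=m["camera_matrix"]@c; return u[:2]/u[2]
def ray(n,p,z):
    m=M[n]; d=m["R"].T@np.linalg.solve(m["camera_matrix"],[p[0],p[1],1]); C=-m["R"].T@m["t"]; return C+d*(z-C[2])/d[2]
s4,c4=np.sin(np.radians(40)),np.cos(np.radians(40))
def pan(a,n,y): return np.array([-60+a*c4-n*s4,y,50+a*s4+n*c4])
def W(q,p): c,s=np.cos(q[2]),np.sin(q[2]); return np.array([q[0]+c*p[0]-s*p[1],q[1]+s*p[0]+c*p[1],p[2]])
E
python3 - <<'E'
from h import *
for n in M: print(n,-M[n]["R"].T@M[n]["t"])
obs=[((204.5,155.3),pan(58,-10,45)),((237,161.9),pan(58,-10,-45)),((222.6,134.5),pan(140,7,0)),((185.6,172.6),pan(0,2,88)),((250,187.5),pan(0,2,-88))]
f=lambda q:np.concatenate([proj("top",W(q,p))-o for o,p in obs])
r=least_squares(f,[550,50,0]); print(r.x,np.degrees(r.x[2]),r.fun.round(1))
for o,p in obs: print(ray("top",o,p[2]).round(1),W(r.x,p).round(1),proj("side",W(r.x,p))*800/512)
print("bar ends",ray("top",(201.25,129.9),145),ray("top",(244,139),145))
for n,o,z in [("top",(383.7,211.2),165),("top",(374.7,212),103),("side",(234,264),165),("side",(235.4,291),103)]: print("stylus",n,z,ray(n,o,z).round(1))
P=lambda x,y:(330+x/6,180+y/6)
for p in[(95,140),(140,305),(200,292)]: print("base",ray("top",P(*p),6).round(1))
for p in [(213+0,287-2),(220,313),(262,303)]: print("plate side",ray("side",p,95).round(1))
print("bowl",ray("top",(371*.64,347*.64),50),"bottle cap",ray("top",(175*.64,343*.64),170))
E
```

```text
side [ 434.97405963 -788.84466315  585.10075806]
top [ 399.45896987   -7.31244466 1061.74611758]
[ 6.00133601e+02  6.19207935e+01 -2.35172666e-01] -13.47440119238408 [ 0.   0.5 -0.   0.8  0.6  0.2  0.8  0.1 -1.5 -1.6]
[603.1 107.9  79.6] [601.7 107.8  79.6] [444.77937563 275.28471843]
[582.9  20.2  79.6] [580.8  20.3  79.6] [441.28618959 300.01887273]
[642.2  53.5 145.4] [641.7  52.  145.4] [473.83013317 256.4966932 ]
[561.4 164.   51.5] [561.  161.8  51.5] [419.72452517 275.74188145]
[515.5 -13.4  51.5] [520.   -9.4  51.5] [408.85432771 324.9433469 ]
bar ends [655.46225405 107.64876445 145.        ] [629.4296603   -0.66962423 145.        ]
stylus top 165 [ 435.8 -339.8  165. ]
stylus top 103 [ 436.9 -338.9  103. ]
stylus side 165 [ 435.9 -339.3  165. ]
stylus side 103 [ 435.4 -342.7  103. ]
base [ 467.9 -289.9    6. ]
base [ 388.2 -307.5    6. ]
base [ 393.6 -336.7    6. ]
plate side [ 394.5 -316.2   95. ]
plate side [ 406.9 -381.7   95. ]
plate side [ 480.7 -367.8   95. ]
bowl [420.98136185  23.40968263  50.        ] bottle cap [432.4141819  321.19774773 170.        ]
```

Console is at about (600, 62), yaw −13.5°. The stylus and stand are at about (436, −340), where both cameras agree within 3 mm. I'll plan the bar grasp next.

```bash
cat >> h.py <<'E'
Q=np.array([600.1,61.9,np.radians(-13.3)])
def Rz(a): return Ro.from_euler('z',a)
def down(psi): # tool y down, z at azimuth psi
    z=np.array([np.cos(psi),np.sin(psi),0]); y=np.array([0,0,-1.]); return Ro.from_matrix(np.c_[np.cross(y,z),y,z])
def plan(start,wps,n=5):
    """rows in start's tool frame for [(pos,Rot)], split so each row <=55 mm, 10 deg; calls of 5"""
    p0,R0=start; rows=[]; P,R=p0,R0
    for p,r in wps:
        d=(R.inv()*r).as_rotvec(); k=int(max(1,np.ceil(np.linalg.norm(p-P)/55),np.ceil(np.linalg.norm(d)/np.radians(10))))
        rows+=[(P+(p-P)*i/k,R*Ro.from_rotvec(d*i/k)) for i in range(1,k+1)]; P,R=p,r
    for i in range(0,len(rows),n):
        print("call"); 
        for p,r in rows[i:i+n]: print("  dp",R0.inv().apply(p-p0).round(1).tolist(),"ang",(R0.inv()*r).as_rotvec().round(3).tolist())
        p0,R0=rows[min(i+n,len(rows))-1]
def now():
    s=readout.read_state(); return s["eef_pos"],Ro.from_quat(s["eef_rot"])
def bar(th,depth=0,q=Q):
    a=np.radians(40)+np.arctan2(7,140)+th; r=np.hypot(140,7)
    p=W(q,(-60+r*np.cos(a),0,50+r*np.sin(a))); p[2]-=depth; return p
E
python3 - <<'E'
from h import *
p,R=now(); print(R.as_matrix().round(3)); p=np.array([181.248,519.295,231.341])
z=R.as_matrix()[:,2]; print("az tool z",np.degrees(np.arctan2(z[1],z[0])))
for n,o in [("A",(522*.64,340*.64)),("B",(567*.64,268*.64)),("pink",(615*.64,391*.64))]: print(n,ray("top",o,100).round())
for psi in (Q[2],Q[2]+np.pi):
    r=down(psi); print(np.degrees((R.inv()*r).as_rotvec()))
b=bar(0); print(b)
E
```

```text
[[ 0.944 -0.001  0.329]
 [-0.329 -0.001  0.944]
 [-0.    -1.    -0.001]]
az tool z 70.76274788882606
A [ 425. -232.  100.]
B [ 545. -315.  100.]
pink [ 336. -384.  100.]
[7.12663026e-02 8.40627273e+01 5.25492082e-02]
[ 5.40586915e-02 -9.59372401e+01 -7.33134370e-02]
[641.70019385  52.06613088 145.35257646]
```

```bash
python3 - <<'E'
from h import *
_,R=now(); p=np.array([181.248,519.295,231.341])
r=down(Q[2]); a=bar(0); up=a+[0,0,115]; h=a+[0,0,50]
plan((p,R),[(up,r),(h,r)])
E
```

```text
call
  dp [49.1, -2.4, -24.1] ang [0.0, 0.122, 0.0]
  dp [98.1, -4.8, -48.2] ang [0.0, 0.245, 0.0]
  dp [147.2, -7.2, -72.4] ang [0.0, 0.367, 0.0]
  dp [196.2, -9.6, -96.5] ang [0.0, 0.489, 0.0]
  dp [245.3, -12.0, -120.6] ang [0.001, 0.611, 0.0]
call
  dp [54.0, -2.4, 8.4] ang [0.0, 0.122, 0.0]
  dp [108.0, -4.8, 16.8] ang [0.0, 0.245, 0.0]
  dp [162.0, -7.2, 25.2] ang [0.0, 0.367, 0.0]
  dp [216.1, -9.7, 33.6] ang [0.0, 0.489, 0.0]
  dp [270.1, -12.1, 42.0] ang [0.001, 0.611, 0.0]
call
  dp [39.4, -2.4, 37.9] ang [0.0, 0.122, 0.0]
  dp [78.8, -4.8, 75.8] ang [0.0, 0.245, 0.0]
  dp [78.8, 27.7, 75.8] ang [0.0, 0.245, 0.0]
  dp [78.8, 60.2, 75.8] ang [0.0, 0.245, 0.0]
```

Emit:
apply_moves(
  plan=[
    {"hand": 45, "dp": [49, -2.4, -24], "angular": [0, 0.122, 0]},
    {"hand": 45, "dp": [98, -4.8, -48], "angular": [0, 0.245, 0]},
    {"hand": 45, "dp": [147, -7.2, -72.4], "angular": [0, 0.367, 0]},
    {"hand": 45, "dp": [196, -9.6, -96.5], "angular": [0, 0.489, 0]},
    {"hand": 45, "dp": [245, -12, -120.6], "angular": [0, 0.611, 0]},
  ],
)

```text
t: 0.82
eef_pos: [373.7, 323.3, 243.3]
eef_rot: [-0.629, 0.324, -0.324, 0.629]
ft_force: [0.5, 1.1, -0.7]
width: 38.4
```

Emit:
apply_moves(
  plan=[
    {"hand": 45, "dp": [54, -2.4, 8.4], "angular": [0, 0.122, 0]},
    {"hand": 45, "dp": [108, -4.8, 16.8], "angular": [0, 0.245, 0]},
    {"hand": 45, "dp": [162, -7.2, 25.2], "angular": [0, 0.367, 0]},
    {"hand": 45, "dp": [216, -9.7, 33.6], "angular": [0, 0.489, 0]},
    {"hand": 45, "dp": [270, -12, 42], "angular": [0, 0.611, 0]},
  ],
)

```text
t: 1.45
eef_pos: [565.7, 128.7, 255.2]
eef_rot: [-0.502, 0.498, -0.498, 0.502]
ft_force: [0.5, 0.8, 0.4]
width: 38.4
```

Emit:
apply_moves(
  plan=[
    {"hand": 45, "dp": [39.4, -2.4, 38], "angular": [0, 0.122, 0]},
    {"hand": 45, "dp": [79, -4.8, 76], "angular": [0, 0.245, 0]},
    {"hand": 45, "dp": [79, 28, 76], "angular": [0, 0.245, 0]},
    {"hand": 45, "dp": [79, 60, 76], "angular": [0, 0.245, 0]},
    {"hand": 45, "dp": [79, 60, 76], "angular": [0, 0.245, 0]},
  ],
)

```text
t: 2.08
eef_pos: [639.8, 51.9, 190.9]
eef_rot: [-0.441, 0.556, -0.553, 0.436]
ft_force: [-0.0, 0.7, 0.7]
width: 38.3
```

```bash
python3 - <<'E'
from h import *
import cv2
p,R=now(); print(p.round(1),bar(0,-50),np.degrees((R.inv()*down(Q[2])).as_rotvec()).round(2),readout.read_state()["t"])
s=imaging.grab_frame("side"); t=imaging.grab_frame("top")
a=cv2.resize(s[90:240,230:380],None,fx=2.6,fy=4,interpolation=cv2.INTER_CUBIC); a=cv2.resize(s[90:240,230:380],(400,400),interpolation=cv2.INTER_CUBIC);b=cv2.resize(t[80:230,140:290],(400,400),interpolation=cv2.INTER_CUBIC)
cv2.imwrite("pics/d1.png",np.hstack([a,b])[:,:,::-1])
E
```

```text
[639.8  51.9 190.9] [641.70019385  52.06613088 195.35257646] [ 0.48 -0.01  0.1 ] 2.075
```

View pics/d1.png

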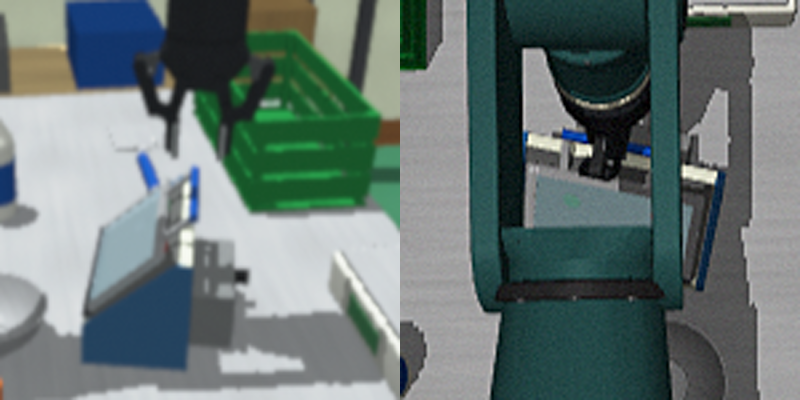

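The side crop shows the fingers at columns 173 and 223 straddling the bar at 195, and the top crop agrees. Next I descend and grip.

Emit:
apply_moves(
  plan=[
    {"hand": 45, "dp": [0, 30, 1], "angular": [0, 0, 0]},
    {"hand": 45, "dp": [0, 57, 1], "angular": [0, 0, 0]},
    {"hand": 45, "dp": [0, 57, 1], "angular": [0, 0, 0]},
    {"hand": 0, "dp": [0, 57, 1], "angular": [0, 0, 0]},
    {"hand": 0, "dp": [0, 57, 1], "angular": [0, 0, 0]},
  ],
)

```text
t: 2.8
eef_pos: [642.7, 52.3, 140.0]
eef_rot: [0.439, -0.554, 0.554, -0.439]
ft_force: [-1.9, 0.0, -1.8]
width: 7.1
```

Emit:
apply_moves(
  plan=[
    {"hand": 0, "dp": [0, 0, 0], "angular": [0, 0, 0]},
    {"hand": 0, "dp": [0, 0, 0], "angular": [0, 0, 0]},
  ],
)

```text
t: 3.05
eef_pos: [643.2, 52.2, 139.3]
eef_rot: [0.438, -0.554, 0.555, -0.44]
ft_force: [-0.8, 0.8, -0.1]
width: 7.4
```

```bash
python3 - <<'E'
from h import *
s=readout.read_state(); p,R=now(); print(p.round(1),s["ft_force"],s["width"],bar(0,12))
b0=bar(0)
for k in range(1,11):
    if k==6: print("call")
    o=bar(0) if k<6 else bar(5*.178)
    print(R.inv().apply(bar(k*.178)-o).round(1).tolist())
E
```

```text
[643.2  52.2 139.3] [-0.78733342  0.80518781 -0.06955824] 7.403603408153183 [641.70019385  52.06613088 133.35257646]
[-0.0, -16.7, -18.5]
[-0.0, -29.9, -39.6]
[-0.1, -39.1, -62.8]
[-0.1, -44.1, -87.2]
[-0.1, -44.7, -112.1]
call
[-0.0, 3.8, -24.6]
[-0.0, 12.0, -48.2]
[0.0, 24.1, -69.9]
[0.0, 40.0, -89.2]
[0.0, 59.0, -105.3]
```

Emit:
apply_moves(
  plan=[
    {"hand": 40, "dp": [0, 0, -1], "angular": [0, 0, 0]},
    {"hand": 40, "dp": [0, 6, -1], "angular": [0, 0, 0]},
    {"hand": 40, "dp": [0, 8, -1], "angular": [0, 0, 0]},
    {"hand": 0, "dp": [0, 8, -1], "angular": [0, 0, 0]},
    {"hand": 0, "dp": [0, 8, -1], "angular": [0, 0, 0]},
  ],
)

```text
t: 3.68
eef_pos: [642.5, 51.8, 130.6]
eef_rot: [0.438, -0.554, 0.555, -0.439]
ft_force: [1.9, -0.3, -0.4]
width: 7.9
```

Emit:
apply_moves(
  plan=[
    {"hand": 0, "dp": [0, 0, 0], "angular": [0, 0, 0]},
    {"hand": 0, "dp": [0, 0, 0], "angular": [0, 0, 0]},
    {"hand": 0, "dp": [0, 0, 0], "angular": [0, 0, 0]},
  ],
)

```text
t: 4.05
eef_pos: [642.4, 51.9, 130.8]
eef_rot: [0.438, -0.554, 0.555, -0.439]
ft_force: [3.4, -1.6, 0.2]
width: 7.7
```

Emit:
apply_moves(
  plan=[
    {"hand": 0, "dp": [0, -16.7, -18.5], "angular": [0, 0, 0]},
    {"hand": 0, "dp": [0, -29.9, -39.6], "angular": [0, 0, 0]},
    {"hand": 0, "dp": [0, -39.1, -62.8], "angular": [0, 0, 0]},
    {"hand": 0, "dp": [0, -44.1, -87.2], "angular": [0, 0, 0]},
    {"hand": 0, "dp": [0, -44.7, -112], "angular": [0, 0, 0]},
  ],
)

```text
t: 4.68
eef_pos: [533.5, 77.2, 177.1]
eef_rot: [0.437, -0.553, 0.556, -0.44]
ft_force: [3.7, -3.0, -2.3]
width: 7.7
```

Emit:
apply_moves(
  plan=[
    {"hand": 0, "dp": [0, 3.8, -24.6], "angular": [0, 0, 0]},
    {"hand": 0, "dp": [0, 12, -48.2], "angular": [0, 0, 0]},
    {"hand": 0, "dp": [0, 24.1, -69.9], "angular": [0, 0, 0]},
    {"hand": 0, "dp": [0, 40, -89.2], "angular": [0, 0, 0]},
    {"hand": 0, "dp": [0, 59, -105.3], "angular": [0, 0, 0]},
  ],
)

```text
t: 5.3
eef_pos: [434.5, 100.4, 119.8]
eef_rot: [0.436, -0.55, 0.559, -0.442]
ft_force: [16.0, -12.9, 42.1]
width: 7.3
```

Emit:
apply_moves(
  plan=[
    {"hand": 0, "dp": [0, 0, 0], "angular": [0, 0, 0]},
    {"hand": 0, "dp": [0, 0, 0], "angular": [0, 0, 0]},
  ],
)

```text
t: 5.55
eef_pos: [434.7, 100.3, 119.8]
eef_rot: [0.436, -0.551, 0.559, -0.441]
ft_force: [9.1, -6.3, 5.9]
width: 7.4
```

```bash
python3 - <<'E'
from h import *
import cv2
s=readout.read_state();print(bar(1.75,15),s["ft_force"],s["torque"])
s=imaging.grab_frame("side"); t=imaging.grab_frame("top")
a=cv2.resize(s[90:240,200:350],(400,400),interpolation=cv2.INTER_CUBIC);b=cv2.resize(t[80:270,140:330],(400,400),interpolation=cv2.INTER_CUBIC)
cv2.imwrite("pics/d2.png",np.hstack([a,b])[:,:,::-1])
E
```

```text
[432.57719243 101.50071363 119.10509687] [ 9.06260225 -6.31198896  5.87553192] [-0.97266376 -1.3804155  -0.04966251]
```

View pics/d2.png

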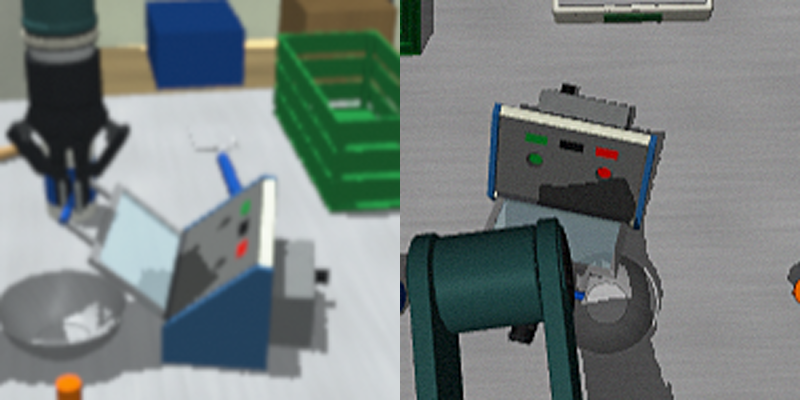

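Cover is down at its stop: a 42 N contact peak, with both panel holes now exposed. The holes match my earlier button estimates. I release and go above the stylus.

```bash
python3 - <<'E'
from h import *
p,R=now(); r=down(Q[2])
plan((p,R),[(p+[0,0,80],R),(np.array([434.7,100.3,270]),r),(np.array([436,-339.7,240]),r),(np.array([436,-339.7,195]),r)])
E
```

```text
call
  dp [0.0, -40.0, 0.5] ang [0.0, 0.0, 0.0]
  dp [0.0, -80.0, 1.0] ang [0.0, 0.0, 0.0]
  dp [0.1, -115.1, 1.5] ang [-0.007, -0.0, 0.0]
  dp [0.1, -150.2, 2.0] ang [-0.013, -0.001, 0.001]
  dp [47.6, -146.7, 13.4] ang [-0.013, -0.001, 0.001]
call
  dp [47.5, 3.3, 11.4] ang [0.0, 0.0, 0.0]
  dp [95.1, 6.7, 22.8] ang [0.0, 0.0, 0.0]
  dp [142.6, 10.0, 34.2] ang [0.0, 0.0, 0.0]
  dp [190.2, 13.3, 45.5] ang [0.0, 0.0, 0.0]
  dp [237.7, 16.7, 56.9] ang [0.0, 0.0, 0.0]
call
  dp [47.5, 3.3, 11.4] ang [0.0, 0.0, 0.0]
  dp [95.1, 6.7, 22.8] ang [0.0, 0.0, 0.0]
  dp [142.6, 10.0, 34.2] ang [0.0, 0.0, 0.0]
  dp [142.6, 55.0, 34.2] ang [0.0, 0.0, 0.0]
```

Emit:
apply_moves(
  plan=[
    {"hand": 45, "dp": [0, 0, 0], "angular": [0, 0, 0]},
    {"hand": 45, "dp": [0, 0, 0], "angular": [0, 0, 0]},
    {"hand": 45, "dp": [0, -40, 0], "angular": [0, 0, 0]},
    {"hand": 45, "dp": [0, -100, 0], "angular": [0, 0, 0]},
    {"hand": 45, "dp": [0, -150, 0], "angular": [0, 0, 0]},
  ],
)

```text
t: 6.28
eef_pos: [429.2, 102.5, 267.3]
eef_rot: [-0.439, 0.555, -0.554, 0.439]
ft_force: [1.1, 0.4, 0.0]
width: 38.4
```

```bash
python3 - <<'E'
from h import *
p,R=now(); r=down(Q[2]); print(p)
plan((p,R),[(np.array([436,-339.7,240]),r),(np.array([436,-339.7,195]),r)])
E
```

```text
[429.19513788 102.45392508 267.28243989]
call
  dp [47.6, 3.0, 12.0] ang [0.0, 0.0, -0.0]
  dp [95.3, 6.0, 24.0] ang [0.0, 0.0, -0.0]
  dp [142.9, 9.0, 36.0] ang [0.001, 0.0, -0.0]
  dp [190.6, 12.0, 48.0] ang [0.001, 0.0, -0.0]
  dp [238.2, 15.0, 60.0] ang [0.001, 0.0, -0.0]
call
  dp [47.6, 3.0, 12.0] ang [0.0, 0.0, -0.0]
  dp [95.3, 6.0, 24.0] ang [0.0, 0.0, -0.0]
  dp [142.9, 9.1, 36.1] ang [0.001, 0.0, -0.0]
  dp [190.6, 12.1, 48.1] ang [0.001, 0.0, -0.0]
  dp [190.6, 57.1, 48.1] ang [0.001, 0.0, -0.0]
```

Emit:
apply_moves(
  plan=[
    {"hand": 65, "dp": [47.6, 3, 12], "angular": [0, 0, 0]},
    {"hand": 65, "dp": [95.3, 6, 24], "angular": [0, 0, 0]},
    {"hand": 65, "dp": [142.9, 9, 36], "angular": [0, 0, 0]},
    {"hand": 65, "dp": [190.6, 12, 48], "angular": [0, 0, 0]},
    {"hand": 65, "dp": [238.2, 15, 60], "angular": [0, 0, 0]},
  ],
)

```text
t: 6.9
eef_pos: [432.9, -144.2, 250.1]
eef_rot: [-0.439, 0.555, -0.553, 0.439]
ft_force: [1.6, 0.2, -0.0]
width: 55.2
```

Emit:
apply_moves(
  plan=[
    {"hand": 65, "dp": [60, 4, 15.2], "angular": [0, 0, 0]},
    {"hand": 65, "dp": [120, 8, 30.4], "angular": [0, 0, 0]},
    {"hand": 65, "dp": [190.6, 12, 48], "angular": [0, 0, 0]},
    {"hand": 65, "dp": [190.6, 57, 48], "angular": [0, 0, 0]},
    {"hand": 65, "dp": [190.6, 57, 48], "angular": [0, 0, 0]},
  ],
)

```text
t: 7.52
eef_pos: [434.1, -338.3, 188.3]
eef_rot: [-0.439, 0.559, -0.55, 0.438]
ft_force: [-0.4, 0.4, -0.3]
width: 55.3
```

Emit:
apply_moves(
  plan=[
    {"hand": 65, "dp": [0, 0, 0], "angular": [0, 0, 0]},
  ],
)

```text
t: 7.65
eef_pos: [436.9, -339.1, 194.7]
eef_rot: [-0.439, 0.555, -0.554, 0.439]
ft_force: [-0.3, 0.6, 0.6]
width: 55.6
```

```bash
python3 - <<'E'
from h import *
import cv2
p,R=now(); print(p,R.inv().apply(np.array([436,-339.7,112])-p), np.degrees((R.inv()*down(Q[2])).as_rotvec()))
s=imaging.grab_frame("side"); t=imaging.grab_frame("top")
a=cv2.resize(s[180:360,150:300],(400,480),interpolation=cv2.INTER_CUBIC);b=cv2.resize(t[150:270,310:410],(400,480),interpolation=cv2.INTER_CUBIC)
cv2.imwrite("pics/d3.png",np.hstack([a,b])[:,:,::-1])
print(proj("side",p))
E
```

```text
[ 436.93269972 -339.05975488  194.66110316] [ 0.91289746 82.66046814 -0.74259292] [ 0.01303536  0.06569824 -0.05276124]
[233.84426827 250.65101762]
```

View pics/d3.png

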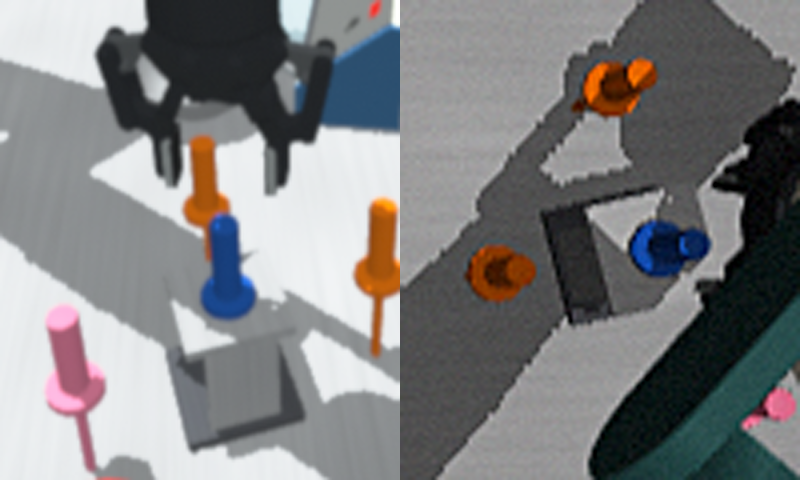

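The gripper is over the blue stylus: in the side crop the fingers are at 168 and 272 with the handle at 225, and the orange and pink ones stand well aside. I descend and grip.

Emit:
apply_moves(
  plan=[
    {"hand": 65, "dp": [0.5, 35, -0.5], "angular": [0, 0, 0]},
    {"hand": 65, "dp": [0.5, 65, -0.5], "angular": [0, 0, 0]},
    {"hand": 65, "dp": [0.5, 83, -0.5], "angular": [0, 0, 0]},
    {"hand": 65, "dp": [0.5, 83, -0.5], "angular": [0, 0, 0]},
    {"hand": 0, "dp": [0.5, 83, -0.5], "angular": [0, 0, 0]},
  ],
)

```text
t: 8.38
eef_pos: [437.0, -340.9, 112.9]
eef_rot: [0.439, -0.553, 0.555, -0.439]
ft_force: [0.8, -0.3, 0.5]
width: 38.7
```

Emit:
apply_moves(
  plan=[
    {"hand": 0, "dp": [0, 0, 0], "angular": [0, 0, 0]},
    {"hand": 0, "dp": [0, 0, 0], "angular": [0, 0, 0]},
    {"hand": 0, "dp": [0, 0, 0], "angular": [0, 0, 0]},
  ],
)

```text
t: 8.75
eef_pos: [436.9, -341.2, 113.0]
eef_rot: [0.439, -0.553, 0.556, -0.439]
ft_force: [-0.3, 1.0, 7.2]
width: 18.5
```

Emit:
apply_moves(
  plan=[
    {"hand": 0, "dp": [0, -20, 0], "angular": [0, 0, 0]},
    {"hand": 0, "dp": [0, -60, 0], "angular": [0, 0, 0]},
    {"hand": 0, "dp": [0, -110, 0], "angular": [0, 0, 0]},
    {"hand": 0, "dp": [0, -150, 0], "angular": [0, 0, 0]},
    {"hand": 0, "dp": [0, -150, 0], "angular": [0, 0, 0]},
  ],
)

```text
t: 9.38
eef_pos: [437.4, -341.7, 265.5]
eef_rot: [0.438, -0.551, 0.558, -0.439]
ft_force: [-0.7, -0.7, -0.4]
width: 18.4
```

```bash
cat >> h.py <<'E'
L=98.
c,s=np.cos(Q[2]),np.sin(Q[2])
yp=np.array([s4*c,s4*s,-c4]); xc=np.array([-s,c,0.])  # press dir; console y
# tilt R_down about console y so that tool y becomes yp
RP=Ro.from_rotvec(-np.radians(40)*xc)*down(Q[2])
G=W(Q,pan(58,0,45))
def tcp_press(d): return G-yp*(L+d) if False else G+yp*(-L-d) # tip d mm above panel face
E
python3 - <<'E'
from h import *
s=readout.read_state(); p,R=now(); print(p,s["ft_force"],s["width"],s["joint_pos"].round(2))
print(RP.as_matrix()[:,1],yp,G,tcp_press(50))
mid=np.array([480.,-100,300])
plan((p,R),[(np.array([436.,-60,300]),R),(tcp_press(60),RP)])
E
```

```text
[ 437.38998853 -341.6587889   265.51944874] [-0.74708587 -0.67810807 -0.42697177] 18.40323712214523 [-0.77  0.09  1.3   0.    1.74 -0.53]
[ 0.62554732 -0.14787312 -0.76604444] [ 0.62554732 -0.14787312 -0.76604444] [595.30040533 109.27479078  87.28168136] [502.71940176 131.16001264 200.65625894]
call
  dp [-45.6, -6.0, -11.0] ang [0.0, 0.0, 0.0]
  dp [-91.2, -12.1, -22.0] ang [0.0, 0.0, 0.0]
  dp [-136.8, -18.1, -32.9] ang [0.0, 0.0, 0.0]
  dp [-182.4, -24.1, -43.9] ang [0.0, 0.0, 0.0]
  dp [-228.0, -30.1, -54.9] ang [0.0, 0.0, 0.0]
call
  dp [-45.6, -6.0, -11.0] ang [0.0, 0.0, 0.0]
  dp [-86.0, 12.2, -8.2] ang [0.138, 0.0, 0.001]
  dp [-126.3, 30.3, -5.4] ang [0.276, 0.001, 0.002]
  dp [-166.7, 48.5, -2.7] ang [0.414, 0.001, 0.002]
  dp [-207.0, 66.7, 0.1] ang [0.552, 0.001, 0.003]
call
  dp [-40.3, 17.0, -7.3] ang [0.138, 0.0, 0.001]
```

Emit:
apply_moves(
  plan=[
    {"hand": 0, "dp": [-45.6, -6, -11], "angular": [0, 0, 0]},
    {"hand": 0, "dp": [-91.2, -12, -22], "angular": [0, 0, 0]},
    {"hand": 0, "dp": [-136.8, -18, -33], "angular": [0, 0, 0]},
    {"hand": 0, "dp": [-182.4, -24, -44], "angular": [0, 0, 0]},
    {"hand": 0, "dp": [-228, -30, -55], "angular": [0, 0, 0]},
  ],
)

```text
t: 10.0
eef_pos: [434.3, -104.3, 289.0]
eef_rot: [-0.439, 0.556, -0.554, 0.438]
ft_force: [0.6, 0.6, -1.2]
width: 18.5
```

Emit:
apply_moves(
  plan=[
    {"hand": 0, "dp": [-45.6, -6, -11], "angular": [0, 0, 0]},
    {"hand": 0, "dp": [-86, 12, -8.2], "angular": [0.138, 0, 0]},
    {"hand": 0, "dp": [-126.3, 30.3, -5.4], "angular": [0.276, 0, 0]},
    {"hand": 0, "dp": [-166.7, 48.5, -2.7], "angular": [0.414, 0, 0]},
    {"hand": 0, "dp": [-207, 66.7, 0], "angular": [0.552, 0, 0]},
  ],
)

```text
t: 10.62
eef_pos: [481.9, 96.5, 222.1]
eef_rot: [0.302, -0.382, 0.685, -0.542]
ft_force: [0.3, -0.4, -2.4]
width: 18.7
```

Emit:
apply_moves(
  plan=[
    {"hand": 0, "dp": [-40.3, 17, -7.3], "angular": [0.138, 0, 0]},
    {"hand": 0, "dp": [-40.3, 17, -7.3], "angular": [0.138, 0, 0]},
    {"hand": 0, "dp": [-40.3, 17, -7.3], "angular": [0.138, 0, 0]},
  ],
)

```text
t: 11.0
eef_pos: [494.0, 134.1, 204.7]
eef_rot: [0.266, -0.334, 0.709, -0.561]
ft_force: [0.5, -0.6, -0.5]
width: 18.5
```

```bash
python3 - <<'E'
from h import *
import cv2
p,R=now(); st=readout.read_state(); print(p,tcp_press(60),np.degrees((R.inv()*RP).as_rotvec()),st["joint_pos"].round(2),st["ft_force"])
tip=p+R.apply([0,L,0]); print("tip",tip)
s=imaging.grab_frame("side"); t=imaging.grab_frame("top")
print("tip px",proj("side",tip),proj("top",tip),"G",proj("side",G),proj("top",G))
a=cv2.resize(s[100:230,220:330],(400,473),interpolation=cv2.INTER_CUBIC);b=cv2.resize(t[100:230,160:270],(400,473),interpolation=cv2.INTER_CUBIC)
cv2.imwrite("pics/d4.png",np.hstack([a,b])[:,:,::-1])
E
```

```text
[493.96372553 134.11322675 204.73749698] [496.46392854 132.63874385 208.31670337] [0.58394301 0.10147905 0.03277439] [ 0.39 -0.35  1.96 -0.46  1.    0.76] [ 0.50072616 -0.63791768 -0.49274326]
tip [554.50652438 119.74300469 129.0270867 ]
tip px [268.41556638 160.28200247] [197.76847068 170.17977737] G [282.49958717 173.7997516 ] [203.66477641 157.59085882]
```

View pics/d4.png

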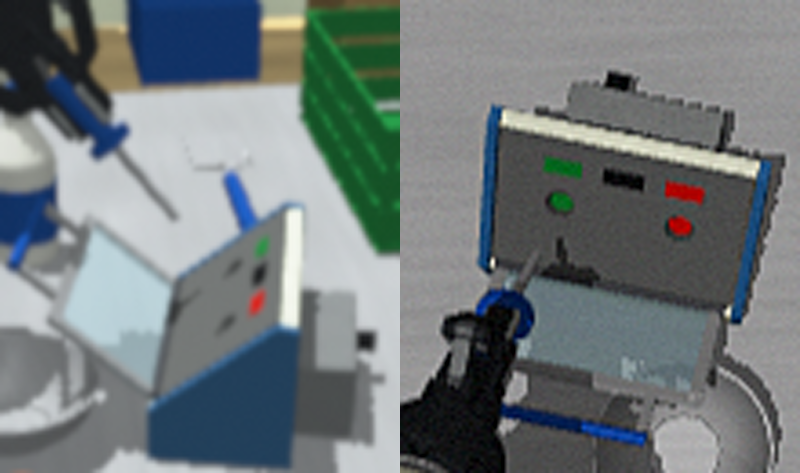

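Tip matches the prediction: side (268.4,159.7), top (198.8,169.3). The green hole looks about 4 mm further in x than my model, so I check that numerically.

```bash
python3 - <<'E'
from h import *
import cv2
t=imaging.grab_frame("top").astype(int)
r,g,b=t[...,0],t[...,1],t[...,2]
yy,xx=np.mgrid[:384,:512]
vis={}
for n,w,(u,v) in (("g",np.clip(g-np.maximum(r,b)-12,0,None),(204,155)),("r",np.clip(r-np.maximum(g,b)-12,0,None),(237,162))):
    w=w*((abs(xx-u)<6)&(abs(yy-v)<5)); print(n,(w>0).sum(),(w*xx).sum()/w.sum(),(w*yy).sum()/w.sum())
    vis[n]=((w*xx).sum()/w.sum(),(w*yy).sum()/w.sum())
C=-M["top"]["R"].T@M["top"]["t"]
def viscent(q,y0):  # visible part of button face through hole
    a=np.linspace(-9.5,9.5,25); P=[]
    c_,s_=np.cos(q[2]),np.sin(q[2]); Rq=np.array([[c_,-s_,0],[s_,c_,0],[0,0,1]]); Cl=Rq.T@(C-[q[0],q[1],0])
    n=np.array([-s4,0,c4]); o=pan(58,0,y0)
    for i in a:
        for j in a:
            if i*i+j*j>90: continue
            x=pan(58+i,-10,y0+j); d=Cl-x; h=x+d*(10/(d@n))-o
            P.append((proj("top",W(q,x)),1/(1+np.exp((np.linalg.norm(h)-10.5)/.3))))
    return sum(p*w for p,w in P)/sum(w for _,w in P)
obs=[("top",(222.6,134.5),pan(140,7,0))]
S=[((284.1,173.7),45),((282.15,188.8),-45)]
def f(q): return np.concatenate([viscent(q,45)-vis["g"],viscent(q,-45)-vis["r"]]+[proj("side",W(q,pan(58,0,y)))-o for o,y in S])
print(f(Q).round(1)); r=least_squares(f,Q,diff_step=1e-4); q=r.x; print(q,np.degrees(q[2]),r.fun.round(2)); print("G",W(q,pan(58,0,45)),"was",G)
E
```

```text
g 27 203.99765990639625 154.97269890795633
r 33 236.57127400595078 161.59940492291048
[ 0.2  1.5  0.2  1.7 -1.6  0.1 -2.   0.7]
[ 6.04966156e+02  6.26974732e+01 -2.26439438e-01] -12.974024133831557 [-0.1  -0.13 -0.05 -0.14 -0.1  -0.11 -0.16  0.46]
G [599.89710829 110.04419079  87.28168136] was [595.30040533 109.27479078  87.28168136]
```

```bash
sed -i 's/^Q=.*/Q=np.array([605.0,62.7,-0.2264])/' h.py; python3 - <<'E'
from h import *
p,R=now(); print(p)
for d in (20,-12,-17): print(d,R.inv().apply(tcp_press(d)-p).round(1),(R.inv()*RP).as_rotvec().round(3))
E
```

```text
[495.48590453 132.86286951 207.34486985]
20 [-1.4 42.6  5. ] [ 0.007 -0.007  0.005]
-12 [-1.6 74.6  5.2] [ 0.007 -0.007  0.005]
-17 [-1.6 79.6  5.2] [ 0.007 -0.007  0.005]
```

Emit:
apply_moves(
  plan=[
    {"hand": 0, "dp": [-1.4, 20, 5], "angular": [0.007, 0, 0]},
    {"hand": 0, "dp": [-1.4, 42.6, 5], "angular": [0.007, 0, 0]},
    {"hand": 0, "dp": [-1.4, 42.6, 5], "angular": [0.007, 0, 0]},
    {"hand": 0, "dp": [-1.4, 42.6, 5], "angular": [0.007, 0, 0]},
  ],
)

```text
t: 11.65
eef_pos: [525.5, 127.6, 177.6]
eef_rot: [0.262, -0.332, 0.711, -0.562]
ft_force: [-0.6, 0.3, -1.4]
width: 18.3
```

```bash
python3 - <<'E'
from h import *
import cv2
p,R=now(); print(p, readout.read_state()["ft_force"])
for d in (20,-5,-12,-17): print(d,R.inv().apply(tcp_press(d)-p).round(1),(R.inv()*RP).as_rotvec().round(3))
s=imaging.grab_frame("side"); t=imaging.grab_frame("top")
a=cv2.resize(s[140:210,250:310],(400,467),interpolation=cv2.INTER_CUBIC);b=cv2.resize(t[125:195,180:240],(400,467),interpolation=cv2.INTER_CUBIC)
cv2.imwrite("pics/d5.png",np.hstack([a,b])[:,:,::-1])
E
```

```text
[525.53047202 127.57104409 177.57094332] [-0.59877764  0.29331922 -1.38955013]
20 [0.4 0.3 0.5] [-0.    -0.006  0.004]
-5 [ 0.3 25.3  0.5] [-0.    -0.006  0.004]
-12 [ 0.2 32.3  0.5] [-0.    -0.006  0.004]
-17 [ 0.2 37.3  0.5] [-0.    -0.006  0.004]
```

View pics/d5.png

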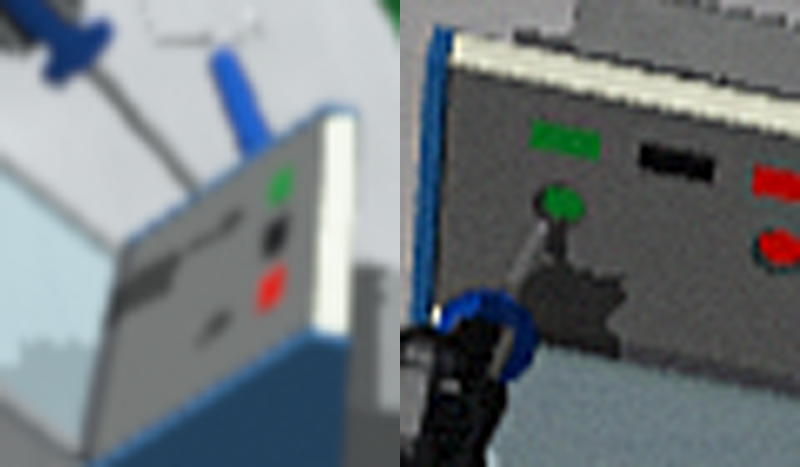

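```bash
python3 - <<'E'
from h import *
p,R=now(); 
for l in (94,98,102):
  tip=p+R.apply([0,l,0]); print(l,tip.round(1),proj("side",tip).round(1),proj("top",tip).round(1))
e=p+R.apply([0,L+20,0]); print("hit",e,G,proj("side",e),proj("top",e))
E
```

```text
94 [584.3 114.4 106. ] [278.7 167.6] [200.9 160.4]
98 [586.8 113.8 102.9] [279.5 168.6] [201.3 159.6]
102 [589.3 113.2  99.9] [280.4 169.5] [201.6 158.9]
hit [599.33616283 110.8224403   87.62177669] [599.92908532 110.04651767  87.28168136] [283.76949674 173.37024059] [203.05411496 156.1002567 ]
```

Emit:
apply_moves(
  plan=[
    {"hand": 0, "dp": [0.3, 15, 0], "angular": [0, 0, 0]},
    {"hand": 0, "dp": [0.3, 25, 0], "angular": [0, 0, 0]},
    {"hand": 0, "dp": [0.3, 29, 0], "angular": [0, 0, 0]},
    {"hand": 0, "dp": [0.3, 29, 0], "angular": [0, 0, 0]},
  ],
)

```text
t: 12.25
eef_pos: [542.6, 123.7, 153.1]
eef_rot: [0.263, -0.332, 0.71, -0.562]
ft_force: [-2.9, -0.1, 0.4]
width: 18.7
```

Emit:
apply_moves(
  plan=[
    {"hand": 0, "dp": [0, 3, 0], "angular": [0, 0, 0]},
    {"hand": 0, "dp": [0, 6, 0], "angular": [0, 0, 0]},
    {"hand": 0, "dp": [0, 7, 0], "angular": [0, 0, 0]},
    {"hand": 0, "dp": [0, 7, 0], "angular": [0, 0, 0]},
  ],
)

```text
t: 12.75
eef_pos: [546.7, 123.1, 149.6]
eef_rot: [0.262, -0.332, 0.711, -0.562]
ft_force: [-12.3, 2.1, 8.3]
width: 18.9
```

```bash
python3 - <<'E'
from h import *
p,R=now();f=readout.read_state()["ft_force"]; print(p,f,"tool",R.inv().apply(f),"tip depth/lat",R.inv().apply(p+R.apply([0,L,0])-G))
E
```

```text
[546.73210038 123.09986806 149.59398421] [-12.28542422   2.09916233   8.33649112] tool [  0.78335065 -14.37430817  -4.19533563] tip depth/lat [-0.48407736 15.06221763 -2.05479315]
```

Emit:
apply_moves(
  plan=[
    {"hand": 0, "dp": [0, 1, 1], "angular": [0, 0, 0]},
    {"hand": 0, "dp": [0, 2, 1], "angular": [0, 0, 0]},
    {"hand": 0, "dp": [0, 2, 1], "angular": [0, 0, 0]},
    {"hand": 0, "dp": [0, 2, 1], "angular": [0, 0, 0]},
    {"hand": 0, "dp": [0, 2, 1], "angular": [0, 0, 0]},
  ],
)

```text
t: 13.38
eef_pos: [547.8, 123.3, 149.8]
eef_rot: [0.262, -0.333, 0.71, -0.562]
ft_force: [-26.6, 4.2, 16.6]
width: 18.9
```

```bash
python3 - <<'E'
from h import *
import cv2
p,R=now();f=readout.read_state()["ft_force"]; print("tool",R.inv().apply(f),"tip depth/lat",R.inv().apply(p+R.apply([0,L,0])-G))
s=imaging.grab_frame("side"); t=imaging.grab_frame("top")
a=cv2.resize(s[140:210,250:310],(400,467),interpolation=cv2.INTER_CUBIC);b=cv2.resize(t[125:195,180:240],(400,467),interpolation=cv2.INTER_CUBIC)
cv2.imwrite("pics/d6.png",np.hstack([a,b])[:,:,::-1])
E
```

```text
tool [  2.03634391 -29.94234367  -9.92971735] tip depth/lat [-0.94457431 15.54096489 -1.20498171]
```

View pics/d6.png

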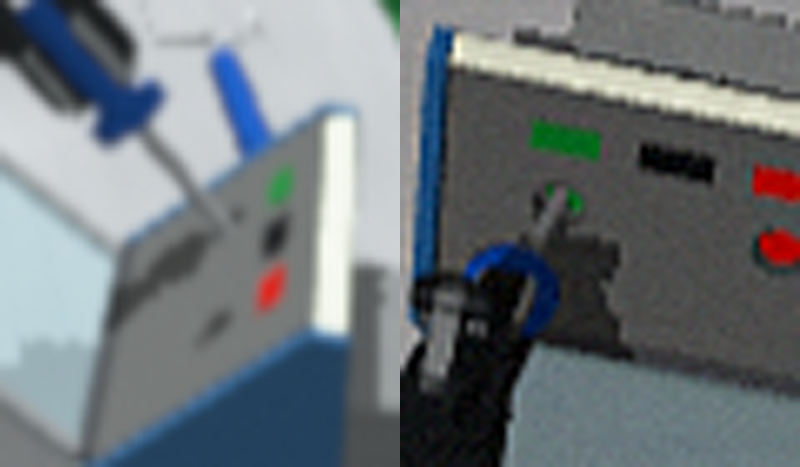

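Axial force rose from 14 to 30 N for only 0.5 mm more travel at about 15.5 mm depth. That is a hard stop, so the button is fully in. The pictures show the pin inside the green hole. I hold for over a second.

Emit:
apply_moves(
  plan=[
    {"hand": 0, "dp": [0, 0, -1], "angular": [0, 0, 0]},
    {"hand": 0, "dp": [0, 0, -1], "angular": [0, 0, 0]},
    {"hand": 0, "dp": [0, 0, -1], "angular": [0, 0, 0]},
    {"hand": 0, "dp": [0, 0, -1], "angular": [0, 0, 0]},
    {"hand": 0, "dp": [0, 0, -1], "angular": [0, 0, 0]},
  ],
)

```text
t: 14.1
eef_pos: [547.5, 123.3, 149.7]
eef_rot: [0.262, -0.333, 0.71, -0.562]
ft_force: [-24.6, 2.5, 16.8]
width: 18.9
```

Emit:
apply_moves(
  plan=[
    {"hand": 0, "dp": [0, 0, 0], "angular": [0, 0, 0]},
    {"hand": 0, "dp": [0, 0, 0], "angular": [0, 0, 0]},
    {"hand": 0, "dp": [0, 0, 0], "angular": [0, 0, 0]},
    {"hand": 0, "dp": [0, 0, 0], "angular": [0, 0, 0]},
    {"hand": 0, "dp": [0, 0, 0], "angular": [0, 0, 0]},
  ],
)

```text
t: 14.72
eef_pos: [547.5, 123.3, 149.7]
eef_rot: [0.262, -0.333, 0.71, -0.562]
ft_force: [-24.4, 3.7, 16.4]
width: 18.5
```

Emit:
apply_moves(
  plan=[
    {"hand": 0, "dp": [0, 0, 0], "angular": [0, 0, 0]},
    {"hand": 0, "dp": [0, 0, 0], "angular": [0, 0, 0]},
  ],
)

```text
t: 14.98
eef_pos: [547.5, 123.4, 149.7]
eef_rot: [0.262, -0.333, 0.71, -0.562]
ft_force: [-24.3, 3.1, 16.3]
width: 18.3
```

Emit:
apply_moves(
  plan=[
    {"hand": 0, "dp": [0, -10, 0], "angular": [0, 0, 0]},
    {"hand": 0, "dp": [0, -30, 0], "angular": [0, 0, 0]},
    {"hand": 0, "dp": [0, -75, 0], "angular": [0, 0, 0]},
    {"hand": 0, "dp": [0, -110, 0], "angular": [0, 0, 0]},
    {"hand": 0, "dp": [0, -110, 0], "angular": [0, 0, 0]},
  ],
)

```text
t: 15.6
eef_pos: [480.9, 139.9, 235.8]
eef_rot: [0.259, -0.33, 0.71, -0.565]
ft_force: [-0.5, -0.4, -1.7]
width: 18.9
```

```bash
python3 - <<'E'
from h import *
p,R=now(); r=down(np.radians(-13.3)); st=np.array([437.,-341.2,0]); print(p)
print(proj("side",p+R.apply([0,L,0])),proj("top",p+R.apply([0,L,0])))
plan((p,R),[(np.array([437,-100,300.]),r),(st+[0,0,265],r),(st+[0,0,230],r)])
s=imaging.grab_frame("side")
import cv2
cv2.imwrite("pics/d7.png",cv2.resize(s[70:190,200:320],(480,480),interpolation=cv2.INTER_CUBIC)[:,:,::-1])
E
```

```text
[480.92521215 139.87389482 235.80050642]
[264.15869846 149.54563342] [193.58433643 172.83979659]
call
  dp [48.7, -8.4, 10.3] ang [-0.141, 0.0, -0.001]
  dp [97.3, -16.8, 20.5] ang [-0.282, 0.0, -0.002]
  dp [146.0, -25.3, 30.8] ang [-0.422, 0.0, -0.003]
  dp [194.6, -33.7, 41.1] ang [-0.563, 0.0, -0.004]
  dp [243.3, -42.1, 51.4] ang [-0.704, 0.001, -0.005]
call
  dp [46.9, 7.0, 11.1] ang [0.0, -0.0, 0.0]
  dp [93.9, 14.0, 22.2] ang [0.0, -0.0, 0.0]
  dp [140.8, 21.0, 33.3] ang [0.0, -0.0, 0.0]
  dp [187.8, 28.0, 44.4] ang [0.0, -0.0, 0.0]
  dp [234.7, 35.0, 55.5] ang [0.0, -0.0, 0.0]
call
  dp [0.0, 35.0, -0.0] ang [0.0, 0.0, 0.0]
```

View pics/d7.png

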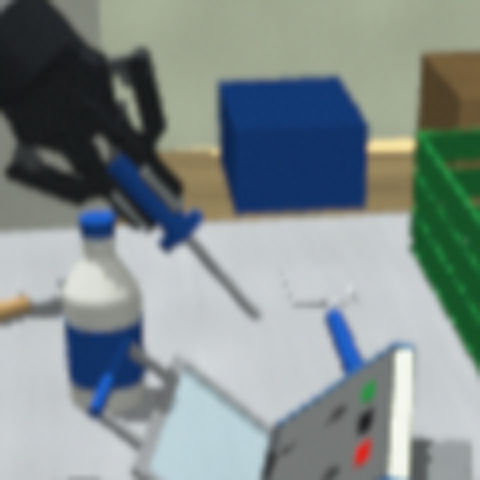

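The tip is at side (264,149.2) against (264.2,149.5) predicted, so nothing slipped. That makes 11 pictures viewed, and I keep the last for the end. I take the stylus back to the stand.

Emit:
apply_moves(
  plan=[
    {"hand": 0, "dp": [48.7, -8.4, 10.3], "angular": [-0.141, 0, 0]},
    {"hand": 0, "dp": [97.3, -16.8, 20.5], "angular": [-0.282, 0, 0]},
    {"hand": 0, "dp": [146, -25.3, 30.8], "angular": [-0.422, 0, -0.003]},
    {"hand": 0, "dp": [194.6, -33.7, 41.1], "angular": [-0.563, 0, -0.004]},
    {"hand": 0, "dp": [243.3, -42, 51.4], "angular": [-0.704, 0, -0.005]},
  ],
)

```text
t: 16.27
eef_pos: [436.1, -103.8, 295.9]
eef_rot: [-0.441, 0.558, -0.553, 0.434]
ft_force: [1.2, 0.2, -0.6]
width: 18.6
```

Emit:
apply_moves(
  plan=[
    {"hand": 0, "dp": [47, 7, 11], "angular": [0, 0, 0]},
    {"hand": 0, "dp": [94, 14, 22.2], "angular": [0, 0, 0]},
    {"hand": 0, "dp": [140.8, 21, 33.3], "angular": [0, 0, 0]},
    {"hand": 0, "dp": [187.8, 28, 44.4], "angular": [0, 0, 0]},
    {"hand": 0, "dp": [234.7, 35, 55.5], "angular": [0, 0, 0]},
  ],
)

```text
t: 16.9
eef_pos: [435.0, -345.0, 259.4]
eef_rot: [-0.441, 0.557, -0.553, 0.435]
ft_force: [0.4, 0.5, -0.6]
width: 18.3
```

Emit:
apply_moves(
  plan=[
    {"hand": 0, "dp": [0, 20, 0], "angular": [0, 0, 0]},
    {"hand": 0, "dp": [0, 20, 0], "angular": [0, 0, 0]},
    {"hand": 0, "dp": [0, 20, 0], "angular": [0, 0, 0]},
    {"hand": 0, "dp": [0, 20, 0], "angular": [0, 0, 0]},
  ],
)

```text
t: 17.4
eef_pos: [435.8, -342.2, 243.4]
eef_rot: [-0.441, 0.555, -0.554, 0.436]
ft_force: [0.4, 0.5, -0.8]
width: 18.8
```

```bash
python3 - <<'E'
from h import *
p,R=now(); r=down(np.radians(-13.3)); t=np.array([437.,-341.2,112.5]); print(p,R.inv().apply(t-p),(R.inv()*r).as_rotvec())
E
```

```text
[ 435.77848331 -342.18174549  243.35651357] [ -1.96564043 130.84053358   1.66556356] [ 0.00538079 -0.00088246  0.00556409]
```

Emit:
apply_moves(
  plan=[
    {"hand": 0, "dp": [-2, 10, 1.7], "angular": [0.005, 0, 0.005]},
    {"hand": 0, "dp": [-2, 35, 1.7], "angular": [0.005, 0, 0.005]},
    {"hand": 0, "dp": [-2, 60, 1.7], "angular": [0.005, 0, 0.005]},
    {"hand": 0, "dp": [-2, 90, 1.7], "angular": [0.005, 0, 0.005]},
    {"hand": 0, "dp": [-2, 115, 1.7], "angular": [0.005, 0, 0.005]},
  ],
)

```text
t: 18.02
eef_pos: [436.4, -340.3, 125.9]
eef_rot: [-0.439, 0.556, -0.554, 0.438]
ft_force: [-0.2, 0.7, -0.9]
width: 18.6
```

Emit:
apply_moves(
  plan=[
    {"hand": 0, "dp": [0, 8, 0], "angular": [0, 0, 0]},
    {"hand": 0, "dp": [0, 14, 0], "angular": [0, 0, 0]},
    {"hand": 0, "dp": [0, 15, 0], "angular": [0, 0, 0]},
    {"hand": 0, "dp": [0, 15, 0], "angular": [0, 0, 0]},
  ],
)

```text
t: 18.52
eef_pos: [437.0, -341.4, 113.4]
eef_rot: [0.439, -0.555, 0.555, -0.438]
ft_force: [0.2, -0.2, -0.4]
width: 18.4
```

Emit:
apply_moves(
  plan=[
    {"hand": 0, "dp": [0, 1, 0], "angular": [0, 0, 0]},
    {"hand": 0, "dp": [0, 1, 0], "angular": [0, 0, 0]},
  ],
)

```text
t: 18.77
eef_pos: [437.0, -341.5, 113.0]
eef_rot: [0.438, -0.555, 0.555, -0.438]
ft_force: [-1.4, 0.5, 5.4]
width: 18.7
```

Emit:
apply_moves(
  plan=[
    {"hand": 60, "dp": [0, 0, 0], "angular": [0, 0, 0]},
    {"hand": 60, "dp": [0, 0, 0], "angular": [0, 0, 0]},
    {"hand": 60, "dp": [0, 0, 0], "angular": [0, 0, 0]},
    {"hand": 60, "dp": [0, 0, 0], "angular": [0, 0, 0]},
  ],
)

```text
t: 19.27
eef_pos: [436.4, -340.9, 111.1]
eef_rot: [-0.439, 0.556, -0.554, 0.438]
ft_force: [-0.6, -0.1, 0.0]
width: 51.2
```

Emit:
apply_moves(
  plan=[
    {"hand": 60, "dp": [0, -40, 0], "angular": [0, 0, 0]},
    {"hand": 60, "dp": [0, -80, 0], "angular": [0, 0, 0]},
    {"hand": 60, "dp": [0, -130, 0], "angular": [0, 0, 0]},
    {"hand": 60, "dp": [0, -160, 0], "angular": [0, 0, 0]},
    {"hand": 60, "dp": [0, -160, 0], "angular": [0, 0, 0]},
  ],
)

```text
t: 19.9
eef_pos: [437.8, -342.1, 275.1]
eef_rot: [0.438, -0.553, 0.557, -0.438]
ft_force: [0.4, 0.2, -0.4]
width: 50.7
```

```bash
python3 - <<'E'
from h import *
p,R=now(); r=down(Q[2]); b=bar(1.75); print(p,b,bar(1.75)-[0,0,15])
plan((p,R),[(np.array([437,-60,285.]),r),(np.array([436.,102,230]),r)])
t=imaging.grab_frame("top").astype(int); s=imaging.grab_frame("side").astype(int)
for n,im,x0,x1,y0,y1 in(("top",t,355,400,195,230),("side",s,215,260,250,310)):
    c=im[y0:y1,x0:x1]; m=(c[...,2]-np.maximum(c[...,0],c[...,1]))>50; yy,xx=np.nonzero(m); print(n,m.sum(),xx.mean()+x0,yy.mean()+y0,xx.min()+x0,xx.max()+x0,yy.min()+y0,yy.max()+y0)
import cv2
a=cv2.imread("pics/top0.png"); a=cv2.resize(a,(512,384))[...,::-1].astype(int)
c=a[195:230,355:400]; m=(c[...,2]-np.maximum(c[...,0],c[...,1]))>50; yy,xx=np.nonzero(m); print("top0",m.sum(),xx.mean()+355,yy.mean()+195)
a=cv2.imread("pics/side0.png"); a=cv2.resize(a,(512,384))[...,::-1].astype(int)
c=a[250:310,215:260]; m=(c[...,2]-np.maximum(c[...,0],c[...,1]))>50; yy,xx=np.nonzero(m); print("side0",m.sum(),xx.mean()+215,yy.mean()+250,yy.min()+250,yy.max()+250)
E
```

```text
[ 437.77608984 -342.07491308  275.05201967] [437.25307844 101.34036598 134.10509687] [437.25307844 101.34036598 119.10509687]
call
  dp [-45.7, -1.9, -11.0] ang [-0.001, -0.001, 0.001]
  dp [-91.4, -3.7, -22.0] ang [-0.001, -0.002, 0.001]
  dp [-137.1, -5.6, -33.0] ang [-0.002, -0.004, 0.002]
  dp [-182.8, -7.4, -44.0] ang [-0.003, -0.005, 0.002]
  dp [-228.5, -9.3, -55.0] ang [-0.004, -0.006, 0.003]
call
  dp [-45.8, -1.7, -10.7] ang [-0.001, -0.001, 0.001]
  dp [-85.2, 12.0, -20.1] ang [-0.001, -0.001, 0.001]
  dp [-124.6, 25.8, -29.5] ang [-0.001, -0.001, 0.001]
  dp [-164.0, 39.5, -38.9] ang [-0.001, -0.001, 0.001]
  dp [-203.4, 53.2, -48.3] ang [-0.001, -0.001, 0.001]
top 79 376.9493670886076 210.40506329113924 369 386 205 217
side 459 235.760348583878 282.0936819172113 227 245 260 298
top0 111 376.43243243243245 212.27927927927928
side0 356 234.49719101123594 282.67134831460675 260 298
```

The stylus is seated: 5.4 N contact on the last millimetre, and its blue pixels span rows 260–298 in the side view, as at the start. I return to the bar.

Emit:
apply_moves(
  plan=[
    {"hand": 50, "dp": [-45.7, -2, -11], "angular": [0, 0, 0]},
    {"hand": 50, "dp": [-91.4, -4, -22], "angular": [0, 0, 0]},
    {"hand": 50, "dp": [-137, -5.6, -33], "angular": [0, 0, 0]},
    {"hand": 50, "dp": [-182.8, -7.4, -44], "angular": [0, -0.005, 0]},
    {"hand": 50, "dp": [-228.5, -9.3, -55], "angular": [-0.004, -0.006, 0]},
  ],
)

```text
t: 20.62
eef_pos: [435.2, -104.4, 278.4]
eef_rot: [-0.442, 0.557, -0.551, 0.438]
ft_force: [0.6, 1.1, 0.1]
width: 42.6
```

Emit:
apply_moves(
  plan=[
    {"hand": 45, "dp": [-45.8, -1.7, -10.7], "angular": [0, 0, 0]},
    {"hand": 45, "dp": [-85.2, 12, -20], "angular": [0, 0, 0]},
    {"hand": 45, "dp": [-124.6, 25.8, -29.5], "angular": [0, 0, 0]},
    {"hand": 45, "dp": [-164, 39.5, -39], "angular": [0, 0, 0]},
    {"hand": 45, "dp": [-203.4, 53, -48.3], "angular": [0, 0, 0]},
  ],
)

```text
t: 21.25
eef_pos: [433.5, 104.2, 225.3]
eef_rot: [-0.442, 0.556, -0.551, 0.438]
ft_force: [0.7, 0.0, -0.2]
width: 38.6
```

Emit:
apply_moves(
  plan=[
    {"hand": 45, "dp": [0, 20, 0], "angular": [0, 0, 0]},
    {"hand": 45, "dp": [0, 40, 0], "angular": [0, 0, 0]},
    {"hand": 45, "dp": [0, 40, 0], "angular": [0, 0, 0]},
    {"hand": 45, "dp": [0, 40, 0], "angular": [0, 0, 0]},
  ],
)

```text
t: 21.75
eef_pos: [434.3, 103.0, 187.9]
eef_rot: [-0.441, 0.556, -0.552, 0.438]
ft_force: [-0.0, 0.6, -0.1]
width: 38.2
```

```bash
python3 - <<'E'
from h import *
p,R=now(); print(p,R.inv().apply(np.array([435.5,101.3,119])-p),np.degrees((R.inv()*down(Q[2])).as_rotvec()))
E
```

```text
[434.32358419 102.98779597 187.90789127] [ 1.38975189 68.89521016  2.01213685] [ 0.40315535 -0.08525069 -0.00975403]
```

Emit:
apply_moves(
  plan=[
    {"hand": 45, "dp": [0.7, 35, 2], "angular": [0.005, 0, 0]},
    {"hand": 45, "dp": [0.7, 68, 2], "angular": [0.005, 0, 0]},
    {"hand": 45, "dp": [0.7, 68, 2], "angular": [0.005, 0, 0]},
    {"hand": 0, "dp": [0.7, 68, 2], "angular": [0.005, 0, 0]},
    {"hand": 0, "dp": [0.7, 68, 2], "angular": [0.005, 0, 0]},
  ],
)

```text
t: 22.38
eef_pos: [435.3, 102.6, 122.6]
eef_rot: [-0.44, 0.555, -0.552, 0.44]
ft_force: [-7.0, 2.1, 5.1]
width: 7.7
```

Emit:
apply_moves(
  plan=[
    {"hand": 0, "dp": [0, 0, 0], "angular": [0, 0, 0]},
    {"hand": 0, "dp": [0, 0, 0], "angular": [0, 0, 0]},
    {"hand": 0, "dp": [0, 0, 0], "angular": [0, 0, 0]},
  ],
)

```text
t: 22.75
eef_pos: [435.3, 102.6, 122.6]
eef_rot: [-0.44, 0.554, -0.553, 0.44]
ft_force: [-4.6, 1.0, 4.9]
width: 7.5
```

```bash
python3 - <<'E'
from h import *
p,R=now(); s=readout.read_state(); print(p,s["width"],s["ft_force"])
th=np.linspace(1.75,-0.02,11)
for k in range(1,11):
    if k==6: print("call")
    print(R.inv().apply(bar(th[k])-bar(th[0] if k<6 else th[5])).round(1).tolist())
print(bar(0))
E
```

```text
[435.26990353 102.62858157 122.55919898] 7.498722497714878 [-4.61266227  0.9928859   4.89399313]
[-0.0, -18.5, 16.5]
[-0.1, -33.7, 36.0]
[-0.1, -45.3, 57.9]
[-0.2, -52.9, 81.5]
[-0.2, -56.2, 106.1]
call
[-0.0, 1.1, 24.8]
[-0.0, 6.5, 48.9]
[-0.0, 16.1, 71.8]
[-0.0, 29.6, 92.6]
[-0.0, 46.5, 110.7]
[646.65584709  53.10460974 145.35257646]
```

Emit:
apply_moves(
  plan=[
    {"hand": 0, "dp": [0, -18.5, 16.5], "angular": [0, 0, 0]},
    {"hand": 0, "dp": [0, -33.7, 36], "angular": [0, 0, 0]},
    {"hand": 0, "dp": [0, -45.3, 58], "angular": [0, 0, 0]},
    {"hand": 0, "dp": [0, -53, 81.5], "angular": [0, 0, 0]},
    {"hand": 0, "dp": [0, -56.2, 106], "angular": [0, 0, 0]},
  ],
)

```text
t: 23.38
eef_pos: [539.9, 78.5, 180.9]
eef_rot: [-0.439, 0.554, -0.553, 0.441]
ft_force: [-5.6, 1.1, 4.3]
width: 7.4
```

Emit:
apply_moves(
  plan=[
    {"hand": 0, "dp": [0, 1, 24.8], "angular": [0, 0, 0]},
    {"hand": 0, "dp": [0, 6.5, 48.9], "angular": [0, 0, 0]},
    {"hand": 0, "dp": [0, 16, 71.8], "angular": [0, 0, 0]},
    {"hand": 0, "dp": [0, 29.6, 92.6], "angular": [0, 0, 0]},
    {"hand": 0, "dp": [0, 46.5, 110.7], "angular": [0, 0, 0]},
  ],
)

```text
t: 24.0
eef_pos: [645.5, 54.1, 134.5]
eef_rot: [-0.441, 0.556, -0.551, 0.439]
ft_force: [-51.3, 7.4, 69.3]
width: 7.2
```

Emit:
apply_moves(
  plan=[
    {"hand": 0, "dp": [0, 0, 0], "angular": [0, 0, 0]},
    {"hand": 0, "dp": [0, 0, 0], "angular": [0, 0, 0]},
  ],
)

```text
t: 24.25
eef_pos: [644.8, 54.3, 135.0]
eef_rot: [-0.441, 0.555, -0.552, 0.44]
ft_force: [-13.5, 0.4, 13.3]
width: 7.3
```

Reaction of about 86 N peak along the panel normal shows the cover on its stop. I release, lift, and press the bar down lightly with shut fingers as a check.

Emit:
apply_moves(
  plan=[
    {"hand": 45, "dp": [0, 0, 0], "angular": [0, 0, 0]},
    {"hand": 45, "dp": [0, 0, 0], "angular": [0, 0, 0]},
    {"hand": 45, "dp": [0, 0, 0], "angular": [0, 0, 0]},
    {"hand": 45, "dp": [0, -30, 0], "angular": [0, 0, 0]},
    {"hand": 45, "dp": [0, -50, 0], "angular": [0, 0, 0]},
  ],
)

```text
t: 24.88
eef_pos: [647.5, 53.0, 180.7]
eef_rot: [-0.44, 0.554, -0.553, 0.44]
ft_force: [-0.5, -0.4, 0.6]
width: 38.6
```

Emit:
apply_moves(
  plan=[
    {"hand": 0, "dp": [0, 0, 0], "angular": [0, 0, 0]},
    {"hand": 0, "dp": [0, 0, 0], "angular": [0, 0, 0]},
    {"hand": 0, "dp": [0, 0, 0], "angular": [0, 0, 0]},
    {"hand": 0, "dp": [0, 0, 0], "angular": [0, 0, 0]},
  ],
)

```text
t: 25.38
eef_pos: [646.6, 53.1, 178.5]
eef_rot: [-0.441, 0.554, -0.553, 0.439]
ft_force: [-0.3, -0.3, -0.5]
width: 0.2
```

```bash
python3 - <<'E'
from h import *
p,R=now(); s=readout.read_state(); print(p,s["width"],s["ft_force"]); print(R.inv().apply(bar(0)-p))
E
```

```text
[646.62952574  53.12100945 178.49121334] 0.17367870540685612 [-0.31485598 -0.34098513 -0.47969939]
[1.05867844e-02 3.31383954e+01 1.29820933e-01]
```

Emit:
apply_moves(
  plan=[
    {"hand": 0, "dp": [0, 20, -2], "angular": [0, 0, 0]},
    {"hand": 0, "dp": [0, 26, -2], "angular": [0, 0, 0]},
    {"hand": 0, "dp": [0, 29, -2], "angular": [0, 0, 0]},
    {"hand": 0, "dp": [0, 30, -2], "angular": [0, 0, 0]},
    {"hand": 0, "dp": [0, 30, -2], "angular": [0, 0, 0]},
  ],
)

```text
t: 26.0
eef_pos: [645.6, 53.6, 150.5]
eef_rot: [-0.44, 0.554, -0.554, 0.44]
ft_force: [-0.7, -1.0, 0.6]
width: -0.1
```

Emit:
apply_moves(
  plan=[
    {"hand": 0, "dp": [0, 1, 0], "angular": [0, 0, 0]},
    {"hand": 0, "dp": [0, 2, 0], "angular": [0, 0, 0]},
    {"hand": 0, "dp": [0, 2, 0], "angular": [0, 0, 0]},
  ],
)

```text
t: 26.38
eef_pos: [645.7, 53.6, 150.2]
eef_rot: [0.439, -0.553, 0.554, -0.441]
ft_force: [-2.6, 0.1, 6.2]
width: 0.2
```

Emit:
apply_moves(
  plan=[
    {"hand": 0, "dp": [0, 2, 0], "angular": [0, 0, 0]},
    {"hand": 0, "dp": [0, 3, 0], "angular": [0, 0, 0]},
    {"hand": 0, "dp": [0, 3, 0], "angular": [0, 0, 0]},
  ],
)

```text
t: 26.75
eef_pos: [645.8, 53.6, 150.0]
eef_rot: [0.439, -0.553, 0.554, -0.441]
ft_force: [-5.3, -0.1, 14.1]
width: -0.2
```

Emit:
apply_moves(
  plan=[
    {"hand": 0, "dp": [0, -30, 0], "angular": [0, 0, 0]},
    {"hand": 0, "dp": [0, -80, -30], "angular": [0, 0, 0]},
    {"hand": 0, "dp": [-30, -120, -80], "angular": [0, 0, 0]},
    {"hand": 0, "dp": [-70, -140, -130], "angular": [0, 0, 0]},
    {"hand": 0, "dp": [-110, -150, -180], "angular": [0, 0, 0]},
  ],
)

```text
t: 27.38
eef_pos: [503.1, 191.1, 294.3]
eef_rot: [0.438, -0.554, 0.554, -0.441]
ft_force: [0.3, 0.9, 0.1]
width: -0.3
```

Emit:
apply_moves(
  plan=[
    {"hand": 0, "dp": [-50, 0, -20], "angular": [0, 0, 0]},
    {"hand": 0, "dp": [-100, 0, -40], "angular": [0, 0, 0]},
    {"hand": 0, "dp": [-150, 0, -60], "angular": [0, 0, 0]},
    {"hand": 0, "dp": [-150, 0, -60], "angular": [0, 0, 0]},
  ],
)

```text
t: 27.88
eef_pos: [477.8, 353.1, 291.5]
eef_rot: [-0.442, 0.553, -0.552, 0.441]
ft_force: [-0.2, -0.5, 0.3]
width: -0.4
```

```bash
python3 - <<'E'
from h import *
import cv2
s=imaging.grab_frame("side"); t=imaging.grab_frame("top")
a=cv2.resize(s[100:350,190:350],(384,600),interpolation=cv2.INTER_CUBIC);b=cv2.resize(t[70:260,100:410],(416,255),interpolation=cv2.INTER_CUBIC)
c=cv2.resize(t[110:200,170:290],(416,312),interpolation=cv2.INTER_CUBIC)
o=np.zeros((600,800,3),np.uint8); o[:,:384]=a; o[:255,384:]=b; o[270:582,384:]=c
cv2.imwrite("pics/end.png",o[:,:,::-1]); print(readout.read_state()["eef_pos"])
E
```

```text
[478.90981384 349.98419454 292.05909615]
```

View pics/end.png

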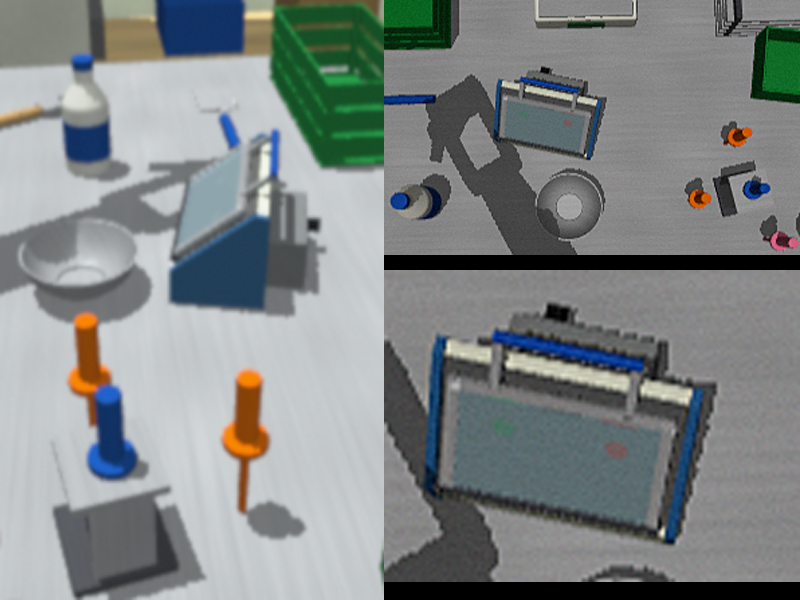

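The last picture shows the cover flat on the panel, with the blue bar at (568,350). The stylus stands upright in its stand at (110,430), and the bowl and bottle have not moved.

```bash
python3 -c "
from cell import job_done; print(job_done())"
```

```text
the job is handed in; nothing more can be done
None
```

The job is done and handed in at about 28 s of robot time. I pulled the cover down to its stop, pressed the green button with the stylus, put the stylus back and shut the cover.

- **Green button:** I held it against a hard stop for about 2 s with 30 N. Measured depth was 15.5 mm against 16 mm nominal, which is within calibration. I judged it fully in from the force, as the button's travel cannot be read directly. There was 4–10 N of sideways force on the pin, so it may have touched the hole wall or dragged on the button face.
- **Stylus:** It is back upright in the stand. The collar met the plate at the height where I gripped it, and the side image shows it at the same height as at the start.
- **Cover:** It is fully shut. The bar's top was at 150.2 mm against 150.35 expected, and it stayed rigid under a 14 N push. The highest wrist force I read was about 86 N, when the cover reached its shut stop.
- **Bystanders:** The stylus never went near the red button. The bottle and bowl stand where they were in the last picture.
- **Disagreements:** My first console estimate was about 5 mm short in x, and I corrected it before pressing. The gripper also reads about 2 mm narrow on known diameters.

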